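# Unlock the hob and switch off the red pot's ring

### The arm

A 6-joint arm with a two-finger parallel gripper is mounted at the origin on the work surface. World frame = base frame: x ahead of the robot, y to its left, z up, the work surface at z = 0. Lengths are in m, angles in rad, forces in N, time in s.
With the tool pointing down it reaches from about 0.35 to 0.975 m from the base axis. Payload 4.9 kg.
Tool frame: the origin (TCP) lies at the very end of the fingers, on their centre line; the grasp point (between the pads) lies 19 mm behind it; z points along the fingers, y is the line along which they close (so a half turn about z gives the same grasp; the last joint's range is limited). The gripper opens to 85 mm and grips with 20 to 120 N. Pads are 22 mm wide; open, the fingers measure 114 mm over their backs; the gripper's body (76 mm by 85 mm) begins 54 mm behind the grasp point. The pads swing forward as they close: fully open they stand 13 mm farther back than shut.
Start: joints at [-1.299, 0.053, 1.613, -0, 1.476, -0.119], TCP at [0.238, -0.578, 0.231] pointing down, gripper open.
Joint ranges: [-3.01, 3.01], [-1.01, 2.22], [0.06, 2.58], [-1.02, 4.17], [0.09, 2.62], [-3.14, 3.14]. Speed limits (rad/s): [2.57, 2.57, 3.14, 3.14, 3.14, 3.14].

### API

Orientations are given as a unit quaternion [w, x, y, z].
In Python, from plant import manip gives the robot as it stands.
- The arm moves only by the shell command python3 -m pendant 'ROWS'. ROWS is JSON, a list of rows, each a list of 3 entries, a list of its own where there are three numbers: the opening, from 0 (shut) to 1 (fully open), then the shift along the tool's x, y, z in units of 12 cm (1.0 is 12 cm), then the turn about the tool's z in units of pi rad (1.0 is pi rad). In form: [[gripper, [dx, dy, dz], roll], ...]. A call has 1 to 10 rows; each row is the pose to reach, as a shift and turn from the pose commanded when the call began, along the tool's axes at that moment, turning the shorter way round; what a row does not reach only later rows make up. A row lasts 1/10 s, in which the tool goes at most 50 mm and 8.59 degrees, less where a joint would pass 70% of its speed; a pose out of reach is approached as far as the arm can. A call with a number of a shift or a turn outside -1 to 1 is refused whole. A call with a gripper value outside its range is refused whole. The fingers move at their own pace and stop on an object; the grip force is fixed at half the most. Time passes only in rows, so rows that repeat a pose let the fingers close. It gives the time, the measured TCP pose, the force, the opening and the grip force at its end, in the units of the state.
- manip.state(): the state, without advancing time (a new reading comes with each control period).
- manip.grab_frame(name): name is "scene" or "side" or "wrist"; returns a dict with "img" (400x640x3 uint8, red, green, blue), "fx", "fy", "cx", "cy" (pixels), "D" ([k1, k2, p1, p2, k3] as OpenCV has them; the pictures are not rectified), "eye" and "rotation" of the camera in the world; the wrist camera has in their place "tool_from_camera" (4x4, takes a point from camera to tool coordinates, whose origin is the TCP and whose axes are the flange's). Camera axes: x right, y down, z forward; pixel columns grow to the right and rows downward; lengths in m; the calibration is good to about 2 mm. A picture is of the moment at which its call begins: read the wrist's pose just before it. There is no depth.
- manip.job_done(): hands the job in; it is judged then, once.
The state is a dict: "time": time; "joint_pos": joint angles; "joint_vel": joint speeds; "joint_efforts": joint torques, N m; "tool_pos": TCP position; "tool_rot": TCP orientation; "contact_force": force on the tool from outside, world axes, zero at the start; "ft_torque": the same for the moment, N m; "gripper_width": opening from 0.0 (shut) to 1.0 (fully open); "grasp_force": force on a finger pad.
Only numpy, scipy, OpenCV 4.12 (cv2) and the standard library are available. Lean on these libraries where they do the work, as an engineer would, in place of code of your own. Each camera call takes 0.05 s, during which the arm holds its last target. There are 200 camera calls.

### The job

The red pot is done: switch off the ring it stands on. First press the orange lock key with the fingertips and let it come up again, then press the white key that belongs to the red pot's ring (the three white keys stand in the same order as the three rings), and draw the hand back. Press gently, press no other key, and leave the pots, the pepper mill and the salt shaker where they stand.

Things in the scene. Friction and masses are not known exactly. Their poses are not given: they have to be found in the camera images.
- hob: black glass induction hob fixed on the counter, 360 (its x) by 660 (its y) by 12 mm thick; origin: centre of its underside; x points away from the robot, y left, z up. Along its front edge, nearest the robot: three white push keys in a row and, right of them, an orange key. Behind them a row of three rings, 184 mm across, worked by the white keys in the same order
- ring_left (a point): centre of the left cooking ring, on the glass (12 mm above the counter)
- ring_middle (a point): centre of the middle cooking ring, on the glass (12 mm above the counter)
- ring_right (a point): centre of the right cooking ring, on the glass (12 mm above the counter)
- key_left_top (a point): centre of the top face of the left white key (works the left ring): a disc 28 mm across in a 38 mm bezel 4 mm high, its top 11 mm above the glass when up; neighbouring white keys 70 mm away
- key_middle_top (a point): centre of the top face of the middle white key (works the middle ring): a disc 28 mm across in a 38 mm bezel 4 mm high, its top 11 mm above the glass when up; neighbouring white keys 70 mm away
- key_right_top (a point): centre of the top face of the right white key (works the right ring): a disc 28 mm across in a 38 mm bezel 4 mm high, its top 11 mm above the glass when up; neighbouring white keys 70 mm away
- key_lock_top (a point): centre of the top face of the orange lock key, same size as the white keys, top 11 mm above the glass when up; 85 mm to the right of the right white key
- key_left (a joint): the left white key. 6 mm travel, sprung: starts to move at about 1.2 N and is fully down at about 4 N; it springs back up when let go. Reads 0 when up, growing to 0.006 (m) fully down; a press counts from 0.003
- key_middle (a joint): the middle white key. 6 mm travel, sprung: starts to move at about 1.2 N and is fully down at about 4 N; it springs back up when let go. Reads 0 when up, growing to 0.006 (m) fully down; a press counts from 0.003
- key_right (a joint): the right white key. 6 mm travel, sprung: starts to move at about 1.2 N and is fully down at about 4 N; it springs back up when let go. Reads 0 when up, growing to 0.006 (m) fully down; a press counts from 0.003
- key_lock (a joint): the orange lock key. 6 mm travel, sprung: starts to move at about 1.2 N and is fully down at about 4 N; it springs back up when let go. Reads 0 when up, growing to 0.006 (m) fully down; a press counts from 0.003
- red_pot: red pot with red lid and steel lid knob (one piece), 160 mm across, 102 mm high over the knob; two small loop handles on two sides (its +x and -x), reaching 23 mm out from the wall; origin at the centre of its underside; loose, on the middle of one of the rings, within about 10 mm
- steel_pot: pale bare steel pot with lid and black knob (one piece), 152 mm across, 109 mm high over the knob; two small loop handles on two sides (its +x and -x), reaching 23 mm out from the wall; origin at the centre of its underside; loose, on the middle of one of the rings, within about 10 mm
- blue_pot: small blue pot with lid and black knob (one piece), 132 mm across, 95 mm high over the knob; two small loop handles on two sides (its +x and -x), reaching 23 mm out from the wall; origin at the centre of its underside; loose, on the middle of one of the rings, within about 10 mm
- pepper_mill: dark wooden pepper mill, 42 mm across, 88 mm high, standing loose at one end of the hob's front edge (left or right); origin at the centre of its underside
- salt_shaker: white salt shaker with steel cap, 40 mm across, 75 mm high, standing loose at the other end of the front edge; origin at the centre of its underside
Not all that is in view belongs to the job. Several things have the shape of the red_pot; the one meant has the colours described above. Several things have the shape of the salt_shaker; the one meant has the colours described above.

How it is judged:
On the way, in this order (a step that is already met when the one before it is completed fails the run):
1. the orange lock key is pressed down at least 3 mm (value of joint key_lock above 0.003 m), for 0.1 s.
2. the lock key is up again, with all the white keys up (value of joint each of key_left, key_middle, key_right, key_lock below 0.001 m), for 0.1 s.
3. the white key of the red pot's ring is pressed down at least 3 mm (((horizontal distance between red_pot and ring_left below 0.05 m and value of joint key_left above 0.003 m) or (horizontal distance between red_pot and ring_middle below 0.05 m and value of joint key_middle above 0.003 m) or (horizontal distance between red_pot and ring_right below 0.05 m and value of joint key_right above 0.003 m))), for 0.1 s.
At the end, for the whole second after the job is handed in: all four keys are up again (less than 1 mm down), the red pot is still on its ring, and the pots, pepper mill and salt shaker stand upright within 8 mm of where they were at the start (all of step 2 and distance of each of red_pot, steel_pot, blue_pot, pepper_mill, salt_shaker from where it was at the start of the episode below 0.008 m and angle between each of red_pot, steel_pot, blue_pot, pepper_mill, salt_shaker's own z axis and vertical below 0.1 rad and (horizontal distance between red_pot and ring_left below 0.05 m or horizontal distance between red_pot and ring_middle below 0.05 m or horizontal distance between red_pot and ring_right below 0.05 m)); the robot touches nothing.
It fails at once if a white key of another ring is pressed more than 1.5 mm ((not (horizontal distance between red_pot and ring_left below 0.05 m) and value of joint key_left above 0.0015 m) or (not (horizontal distance between red_pot and ring_middle below 0.05 m) and value of joint key_middle above 0.0015 m) or (not (horizontal distance between red_pot and ring_right below 0.05 m) and value of joint key_right above 0.0015 m)).
It fails at once if a white key is pressed together with the lock key (both more than 1.5 mm down) (value of joint key_lock above 0.0015 m and value of joint any of key_left, key_middle, key_right above 0.0015 m).
It fails at once if the hob or its keys are pressed with more than 20 N (contact force between any of the fingers, the arm and hob above 20 N).
It fails at once if a pot, the pepper mill or the salt shaker is lifted, shoved or tipped (moved more than 8 mm or tilted more than 0.1 rad) (distance of any of red_pot, steel_pot, blue_pot, pepper_mill, salt_shaker from where it was at the start of the episode above 0.008 m or angle between any of red_pot, steel_pot, blue_pot, pepper_mill, salt_shaker's own z axis and vertical above 0.1 rad).
It also fails if it takes over 40 s, if anything falls off the work surface, if the arm or the gripper's body presses on something with over 40 N, if the wrist force passes 120 N, or if a joint passes its speed limit or range.

## Working session

There is one attempt and no reset: what is moved stays moved. The work goes in short steps, Python scripts to look and compute and a shell command to move; the robot and the scene stay as the last step left them, time stands still between calls to the robot, and variables do not carry over. Pictures are saved under pics/ and viewed, at most 10 in all, crops included, and the job is handed in when it is done.

```bash
mkdir -p pics
python3 - <<'E'
from plant import manip
import cv2,pickle
s=manip.state();print(s)
for n in("scene","side"):
    f=manip.grab_frame(n);pickle.dump(f,open(f'pics/{n}.pkl','wb'));cv2.imwrite(f'pics/{n}.png',f['img'][:,:,::-1])
    print({k:v for k,v in f.items() if k!='img'})
E
```

```text
{'time': 0.0, 'joint_pos': array([-1.29899533e+00,  5.33483857e-02,  1.61429795e+00, -2.95669163e-05,
        1.47601549e+00, -1.19022689e-01]), 'joint_vel': array([-0.00021331, -0.00181018,  0.00095952, -0.00095682,  0.00013284,
        0.00026636]), 'joint_efforts': array([-2.39388928e-04, -3.93680263e+01, -3.70174277e+01, -7.42509337e-05,
        7.01314275e-03, -6.42783363e-06]), 'tool_pos': array([ 0.23790311, -0.57726949,  0.23006592]), 'tool_rot': array([-1.03044545e-03,  9.80966986e-01,  1.94171837e-01, -9.36270098e-05]), 'contact_force': array([ 0.04608247, -0.28664617, -0.70478192]), 'ft_torque': array([ 0.04645461, -0.05841834,  0.04501508]), 'grasp_force': 0.0, 'gripper_width': 0.9998385525615536}
{'fx': 490.32125593047294, 'fy': 490.32125593047294, 'cx': 324.87687053044976, 'cy': 197.86314101664965, 'D': array([-0.09569457,  0.        ,  0.        ,  0.        ,  0.        ]), 'eye': array([ 0.87543323, -0.77907843,  0.89367881]), 'rotation': array([-0.38379169,  0.88986712,  0.22927921, -0.09094781])}
{'fx': 423.9547238551795, 'fy': 423.9547238551795, 'cx': 322.69173372926656, 'cy': 199.7542485413319, 'D': array([-0.05450727,  0.        ,  0.        ,  0.        ,  0.        ]), 'eye': array([-0.01252475,  0.62316272,  0.69797986]), 'rotation': array([ 0.1439166 , -0.27572228,  0.85793312, -0.40892052])}
```

View pics/scene.png

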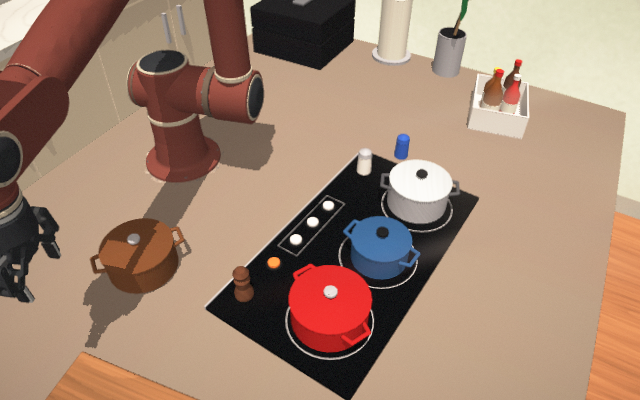

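View pics/side.png

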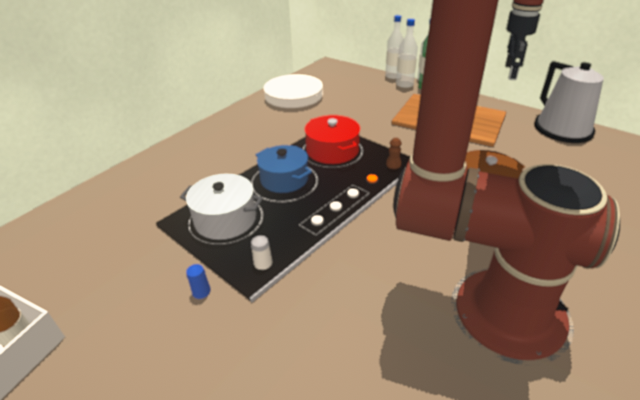

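The scene picture shows the red pot at (330,305) on the ring nearest the camera (the right ring), with the blue pot (380,247) in the middle and the steel pot (420,190) on the left. The white keys are at (296,239), (312,222) and (328,205), the orange key is at (274,263), the mill at (243,284) and the salt at (365,161). The side picture agrees.

Look-alikes:
- **Red pot:** red (330,305) or brown pot (138,255). I choose the red one.
- **Lock key:** orange disc (274,263) or the brown mill (243,284). I choose the disc.
- **White key:** one of three. I choose (296,239), next to the orange key.
- **Salt shaker:** white (365,161) or blue (402,146). I only need to avoid these.

```bash
cat > h.py <<'E'
import numpy as np,cv2,pickle
from scipy.spatial.transform import Rotation as R
def ray(f,px,z):
    K=np.array([[f['fx'],0,f['cx']],[0,f['fy'],f['cy']],[0,0,1]])
    n=cv2.undistortPoints(np.array([[px]],float),K,f['D'])[0,0]
    q=f['rotation'];d=R.from_quat(np.r_[q[1:],q[0]]).apply([*n,1])
    e=f['eye'];return (e+d*(z-e[2])/d[2])
def blobs(img,lo,hi,amin):
    m=cv2.inRange(cv2.cvtColor(img,cv2.COLOR_RGB2HSV),lo,hi)
    n,_,st,c=cv2.connectedComponentsWithStats(m)
    return [(c[i],st[i]) for i in range(1,n) if st[i,4]>=amin]
E
python3 - <<'E'
from h import *
for n in("scene","side"):
    f=pickle.load(open(f'pics/{n}.pkl','rb'));im=f['img']
    for nm,lo,hi in(("white",(0,0,190),(180,50,255)),("orange",(6,200,170),(22,255,255))):
        for c,st in blobs(im,lo,hi,15):
            p=ray(f,c,.023)
            if st[4]<400 and .3<p[0]<.9 and abs(p[1])<.4: print(n,nm,c.round(1),st[4],p.round(4))
f=pickle.load(open('pics/scene.pkl','rb'))
for nm,p,z in(("redknob",(330,292),.112),("mill top",(241,270),.1),("salt top",(365,153),.087),("corner",(208,307),.012),("browntop",(134,239),.1)):print(nm,ray(f,p,z).round(3))
f=pickle.load(open('pics/scene.pkl','rb'))
cv2.imwrite('pics/crop.png',cv2.resize(f['img'][180:360,200:420,::-1],None,fx=3,fy=3))
E
```

```text
scene white [364.4 161.2] 289 [0.4735 0.2172 0.023 ]
scene white [300.9 209.6] 225 [ 0.4164 -0.0356  0.023 ]
scene white [328.  204.7] 78 [0.4673 0.0132 0.023 ]
scene white [312.1 221.1] 85 [ 0.4607 -0.0566  0.023 ]
scene white [295.5 238.6] 95 [ 0.4547 -0.1259  0.023 ]
scene white [218.2 291.8] 84 [ 0.3887 -0.339   0.023 ]
scene white [330. 291.] 119 [ 0.5973 -0.219   0.023 ]
scene white [303.2 349.6] 25 [ 0.6175 -0.3679  0.023 ]
scene white [353.3 352.2] 18 [ 0.7058 -0.3256  0.023 ]
side white [352.5 192.2] 68 [ 0.4532 -0.1193  0.023 ]
side white [335.2 205.3] 74 [ 0.4594 -0.0499  0.023 ]
side white [316.8 219.3] 79 [0.4654 0.0192 0.023 ]
side white [259.3 241.2] 109 [0.5279 0.1552 0.023 ]
side white [260.6 259.4] 157 [0.4868 0.1955 0.023 ]
side orange [371.8 177.7] 70 [ 0.4454 -0.2034  0.023 ]
redknob [ 0.627 -0.278  0.112]
mill top [ 0.439 -0.311  0.1  ]
salt top [0.49  0.176 0.087]
corner [ 0.387 -0.376  0.012]
browntop [ 0.187 -0.358  0.1  ]
```

View pics/crop.png

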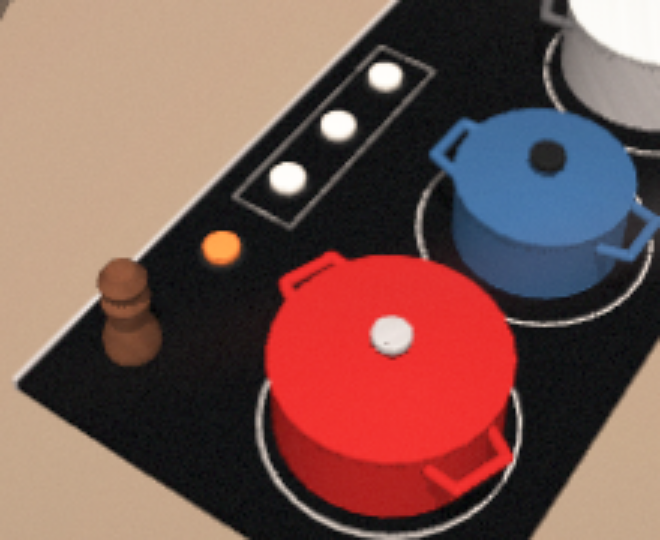

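The close crop confirms the choice: the red pot is on the right ring, and its key is the white one next to the orange key. I'll close the gripper and move high to hover over the lock.

```bash
python3 -m pendant '[[0,[0.3,-0.24,0],0],[0,[0.6,-0.48,0],0],[0,[0.93,-0.73,0],0],[0,[0.93,-0.73,0],0]]'
python3 -m pendant '[[0,[0.3,-0.24,0],0],[0,[0.6,-0.48,0],0],[0,[0.93,-0.73,0],0],[0,[0.93,-0.73,0],0]]'
python3 -m pendant '[[0,[0.3,-0.24,0],0],[0,[0.6,-0.48,0],0],[0,[0.92,-0.73,0],0],[0,[0.92,-0.73,0],0],[0,[0.92,-0.73,0],0],[0,[0.92,-0.73,0],0]]'
python3 - <<'E'
from h import *
from plant import manip
s=manip.state();f=manip.grab_frame("wrist")
print(s['tool_pos'],s['tool_rot'],s['contact_force'],s['gripper_width'])
T=f['tool_from_camera'];q=s['tool_rot'];Rt=R.from_quat(np.r_[q[1:],q[0]])
f['eye']=s['tool_pos']+Rt.apply(T[:3,3]);r=(Rt*R.from_matrix(T[:3,:3])).as_quat();f['rotation']=np.r_[r[3],r[:3]]
pickle.dump(f,open('pics/w1.pkl','wb'));cv2.imwrite('pics/w1.png',f['img'][:,:,::-1])
for nm,lo,hi in(("white",(0,0,170),(180,60,255)),("orange",(4,150,150),(24,255,255))):
    for c,st in blobs(f['img'],lo,hi,60): print(nm,c.round(1),st[2:],ray(f,c,.023).round(4))
E
```

```text
time: 0.5
tool_pos: [0.31, -0.4501, 0.2305]
tool_rot: [-0.001, 0.98, 0.197, 0.0]
contact_force: [-0.5, -0.2, -0.7]
gripper_width: 0.329
grasp_force: 0.0
time: 0.9
tool_pos: [0.3795, -0.3271, 0.2309]
tool_rot: [-0.001, 0.98, 0.197, 0.0]
contact_force: [0.5, -0.2, -0.3]
gripper_width: -0.002
grasp_force: 0.0
time: 1.5
tool_pos: [0.4459, -0.209, 0.2311]
tool_rot: [0.0, 0.981, 0.193, -0.0]
contact_force: [-0.4, 0.1, 0.4]
gripper_width: -0.003
grasp_force: 0.0
[ 0.44591995 -0.20902639  0.23107375] [ 9.08863384e-05  9.81110419e-01  1.93448209e-01 -3.57434981e-04] [-0.4253889   0.14644544  0.4188813 ] -0.0031492554540098624
white [15.  12.7] [ 32  29 802] [0.4836 0.1817 0.023 ]
white [280.2  24.8] [138  40 502] [ 0.576  -0.1092  0.023 ]
white [359.5  39.4] [ 13  82 185] [ 0.5951 -0.1945  0.023 ]
white [333.5 184.9] [  640   335 75689] [ 0.4313 -0.2331  0.023 ]
white [480.6  21.9] [ 33  37 913] [ 0.664  -0.3096  0.023 ]
white [198.2  92.5] [177 117 614] [ 0.4748 -0.0451  0.023 ]
white [149.4  78.3] [ 26  25 528] [0.4692 0.0125 0.023 ]
white [204.7 106. ] [ 26  25 496] [ 0.463  -0.0563  0.023 ]
white [424.1 121.9] [ 49   7 139] [ 0.5438 -0.302   0.023 ]
white [258.8 133.4] [ 24  24 447] [ 0.4567 -0.1255  0.023 ]
white [173.2 196. ] [  67   62 2134] [ 0.3395 -0.0474  0.023 ]
white [232.  332.7] [20 18 96] [ 0.1538 -0.1814  0.023 ]
white [410.5 332.6] [20 16 93] [ 0.2581 -0.436   0.023 ]
white [ 19.2 367.6] [  47   63 1867] [-0.0897  0.1505  0.023 ]
white [605.1 381.3] [  89   53 2704] [ 0.2787 -0.8338  0.023 ]
white [480.7 386.2] [ 11  18 137] [ 0.1961 -0.6091  0.023 ]
orange [319.9 164.2] [23 23 77] [ 0.4494 -0.2072  0.023 ]
orange [607.2 321.2] [  56   52 1776] [ 0.389  -0.7333  0.023 ]
```

View pics/w1.png

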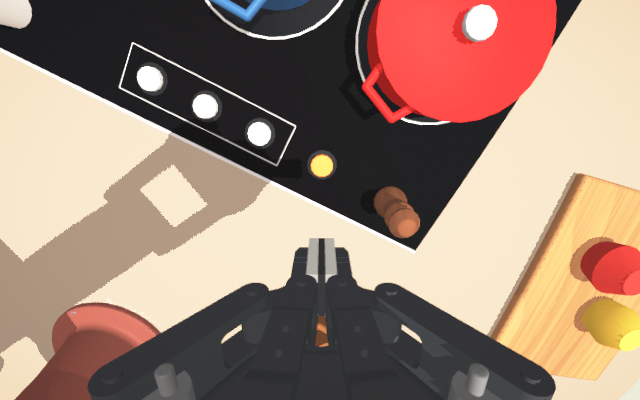

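The wrist view shows the lock key at (321,165), about (0.448,-0.209). The right white key is at (259,133), about (0.456,-0.125). Both agree with the fixed cameras, so I'll descend over the lock.

```bash
python3 -m pendant '[[0,[0.012,0.005,0.3],0],[0,[0.012,0.005,0.6],0],[0,[0.012,0.005,0.9],0],[0,[0.012,0.005,1.0],0],[0,[0.012,0.005,1.0],0]]'
python3 -m pendant '[[0,[0,0,0.2],0],[0,[0,0,0.4],0],[0,[0,0,0.6],0],[0,[0,0,0.65],0],[0,[0,0,0.65],0],[0,[0,0,0.65],0],[0,[0,0,0.65],0]]'
```

```text
time: 2.05
tool_pos: [0.4462, -0.208, 0.1092]
tool_rot: [-0.002, 0.981, 0.193, -0.002]
contact_force: [0.3, -0.3, 0.7]
gripper_width: -0.0
grasp_force: 0.0
time: 2.75
tool_pos: [0.4493, -0.2088, 0.0354]
tool_rot: [0.001, 0.981, 0.194, 0.001]
contact_force: [0.9, -0.2, 0.3]
gripper_width: 0.004
grasp_force: 0.0
```

```bash
python3 -m pendant '[[0,[0,0,0.04],0],[0,[0,0,0.07],0],[0,[0,0,0.09],0],[0,[0,0,0.1],0],[0,[0,0,0.11],0],[0,[0,0,0.12],0],[0,[0,0,0.12],0],[0,[0,0,0.12],0],[0,[0,0,0.12],0]]'
```

```text
time: 3.65
tool_pos: [0.4479, -0.2077, 0.019]
tool_rot: [-0.0, 0.981, 0.194, -0.0]
contact_force: [-0.8, 0.1, 3.5]
gripper_width: -0.002
grasp_force: 1.4
```

```bash
python3 -m pendant '[[0,[0,0,0.004],0],[0,[0,0,0.007],0],[0,[0,0,0.007],0],[0,[0,0,0.007],0]]'; python3 -c "
from plant import manip
print(manip.state()['contact_force'])"
```

```text
time: 4.05
tool_pos: [0.448, -0.2078, 0.0181]
tool_rot: [-0.0, 0.981, 0.194, -0.0]
contact_force: [-1.7, 1.1, 3.8]
gripper_width: -0.002
grasp_force: 1.7
[-1.68652632  1.06951918  3.76417441]
```

The force of 3.5 to 3.8 N shows the lock is well down, by about 5 mm. Next: lift, shift to the right white key, and come down to hover.

```bash
python3 -m pendant '[[0,[0,0,-0.1],0],[0,[0,0,-0.3],0],[0,[0,0,-0.45],0],[0,[0,0,-0.45],0],[0,[0,0,-0.45],0]]'
python3 -m pendant '[[0,[0.11,-0.2,0],0],[0,[0.22,-0.41,0],0],[0,[0.33,-0.62,0],0],[0,[0.33,-0.62,0],0],[0,[0.33,-0.62,0],0],[0,[0.33,-0.62,0],0]]'
python3 - <<'E'
from h import *
from plant import manip
s=manip.state();f=manip.grab_frame("wrist")
print(s['tool_pos'],s['contact_force'])
T=f['tool_from_camera'];q=s['tool_rot'];Rt=R.from_quat(np.r_[q[1:],q[0]])
f['eye']=s['tool_pos']+Rt.apply(T[:3,3]);r=(Rt*R.from_matrix(T[:3,:3])).as_quat();f['rotation']=np.r_[r[3],r[:3]]
cv2.imwrite('pics/w2.png',f['img'][:,:,::-1])
for nm,lo,hi in(("white",(0,0,170),(180,60,255)),("orange",(4,100,150),(28,255,255))):
    for c,st in blobs(f['img'],lo,hi,300):
        p=ray(f,c,.023)
        if np.hypot(*(p-s['tool_pos'])[:2])<.12: print(nm,c.round(1),st[2:],p.round(4))
E
```

```text
time: 4.55
tool_pos: [0.4482, -0.208, 0.0724]
tool_rot: [0.0, 0.981, 0.194, 0.0]
contact_force: [-1.0, -0.6, -0.7]
gripper_width: -0.001
grasp_force: 0.0
time: 5.15
tool_pos: [0.4559, -0.1244, 0.0715]
tool_rot: [-0.0, 0.981, 0.194, -0.0]
contact_force: [0.5, 0.6, -0.7]
gripper_width: -0.001
grasp_force: 0.0
[ 0.45589709 -0.12441702  0.07145128] [ 0.45671335  0.55769776 -0.73187991]
white [361.8  38.2] [ 237   62 1405] [ 0.5727 -0.1037  0.023 ]
white [236.7 171.4] [ 297  218 2007] [ 0.4663 -0.0594  0.023 ]
white [230.5 172.8] [  42   40 1306] [ 0.4637 -0.0557  0.023 ]
white [320.4 216.3] [  39   39 1153] [ 0.4574 -0.1243  0.023 ]
white [329.7 258.5] [ 11  43 341] [ 0.4283 -0.1438  0.023 ]
orange [418.1 263.1] [  38   35 1047] [ 0.4499 -0.2076  0.023 ]
```

View pics/w2.png

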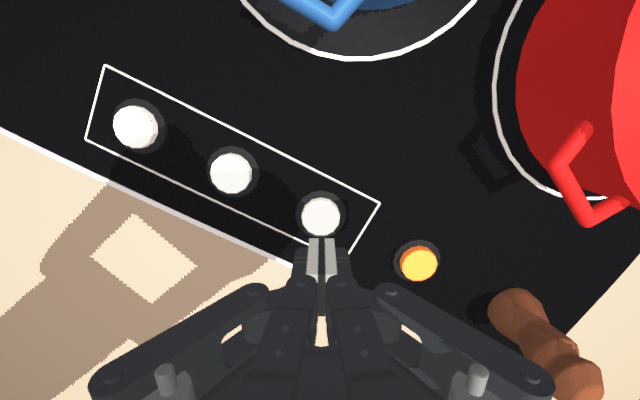

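The view shows the fingers lined up with the right white key at (320,216), 1.5 mm off. The lock key at (418,263) is up again. Pressing to the same depth as before.

```bash
python3 -m pendant '[[0,[0.01,0.004,0.15],0],[0,[0.01,0.004,0.3],0],[0,[0.01,0.004,0.35],0],[0,[0.01,0.004,0.38],0],[0,[0.01,0.004,0.4],0],[0,[0.01,0.004,0.42],0],[0,[0.01,0.004,0.44],0],[0,[0.01,0.004,0.45],0],[0,[0.01,0.004,0.45],0],[0,[0.01,0.004,0.45],0]]'
python3 -m pendant '[[0,[0,0,0],0],[0,[0,0,0],0]]'
```

```text
time: 6.2
tool_pos: [0.4581, -0.1243, 0.0187]
tool_rot: [0.001, 0.981, 0.194, 0.0]
contact_force: [-0.8, -1.5, 3.1]
gripper_width: -0.003
grasp_force: 1.5
time: 6.4
tool_pos: [0.4581, -0.1243, 0.0185]
tool_rot: [0.0, 0.981, 0.194, 0.001]
contact_force: [0.7, -2.5, 3.4]
gripper_width: -0.002
grasp_force: 1.5
```

```bash
python3 -m pendant '[[0,[0,0,0.003],0],[0,[0,0,0.006],0],[0,[0,0,0.006],0],[0,[0,0,0.006],0]]'
python3 -m pendant '[[0,[0,0,-0.1],0],[0,[0,0,-0.3],0],[0,[0,0,-0.6],0],[0,[0,0,-1],0],[0,[0,0,-1],0],[0,[0,0,-1],0]]'
python3 -m pendant '[[0,[0,0,-0.3],0],[0,[0,0,-0.5],0],[0,[0,0,-0.5],0],[0,[0,0,-0.5],0],[0,[0,0,-0.5],0]]'
python3 - <<'E'
from plant import manip
import cv2
f=manip.grab_frame("scene");cv2.imwrite('pics/end.png',f['img'][:,:,::-1])
E
```

```text
time: 6.8
tool_pos: [0.458, -0.124, 0.0176]
tool_rot: [0.0, 0.981, 0.194, 0.0]
contact_force: [1.8, -1.7, 3.7]
gripper_width: -0.003
grasp_force: 1.8
time: 7.4
tool_pos: [0.4578, -0.1237, 0.1387]
tool_rot: [0.0, 0.981, 0.194, 0.001]
contact_force: [-0.8, 0.7, -0.9]
gripper_width: -0.0
grasp_force: 0.0
time: 7.9
tool_pos: [0.4561, -0.1232, 0.1946]
tool_rot: [-0.001, 0.981, 0.194, -0.002]
contact_force: [-0.3, -0.2, 0.3]
gripper_width: 0.005
grasp_force: 0.0
```

View pics/end.png

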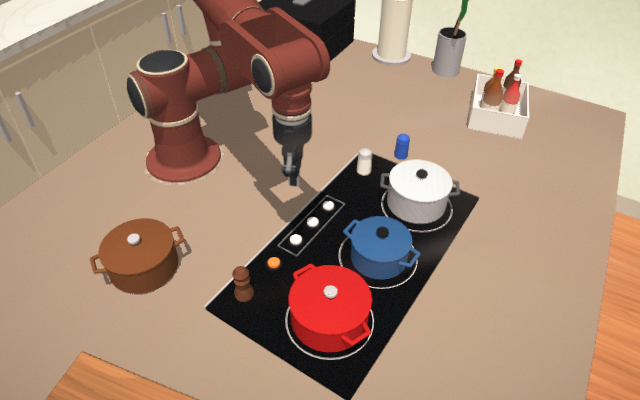

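The final view shows everything where it started: red pot (330,305), mill (243,284) and salt (365,161). All four keys are up and the hand is clear.

```bash
python3 -c "
from plant import manip
print(manip.job_done())"
```

```text
the job is handed in; nothing more can be done
None
```

I pressed the orange lock key and let it come up, pressed the right white key for the red pot's ring (contact force at most about 4 N each time), drew the hand back with nothing else moved, and handed in the job; no verdict was returned.

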